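# Raise the stop barrier and pass the carton to the scale

## Robot

A 6-joint arm with a two-finger parallel gripper is mounted at the origin on the work surface. World frame = base frame: x ahead of the robot, y to its left, z up, the work surface at z = 0. Lengths are in m, angles in degrees, forces in N, time in s.
With the tool pointing down it reaches from about 0.3 to 0.75 m from the base axis. Payload 8.5 kg.
Tool frame: the origin (TCP) lies midway between the tips of the shut fingers; the grasp point (between the pads) lies 19 mm behind it (env.grip_depth is the distance from the TCP to the grasp point, in m); y points along the fingers, x is the direction in which the jaws open and shut, and the axes are right-handed (so a half turn about y gives the same grasp; the last joint's range is limited). The gripper opens to 85 mm and grips with 20 to 120 N. Pads are 22 mm wide; open, the fingers measure 114 mm over their backs; the gripper's body (76 mm by 85 mm) begins 54 mm behind the grasp point. The pads swing forward as they close: fully open they stand 13 mm farther back than shut.
Start: joints at [62.951, 21.807, 74.336, -0, 83.858, -12.336], TCP at [0.14, 0.532, 0.231] pointing down, gripper open.
Joint ranges: [-178.18, 178.18], [-50.72, 133.34], [12.68, 142.11], [-81.47, 261.47], [9.98, 163.14], [-165.26, 165.26]. Speed limits (degrees/s): [136.94, 136.94, 180, 180, 180, 180].

## Interface

Orientations are given as a 3x3 rotation matrix whose columns are the frame's x, y, z axes.
In Python, from rig import env gives the robot as it stands.
- The arm moves only by the shell command python3 -m inch 'ROWS' [FORCE]. ROWS is JSON, a list that holds one entry, the list of rows, each a list of 7 numbers: the gripper command: -1 is shut, 1 is fully open, values between are in proportion, then the shift along the world's x, y, z in cm, then the turn, a rotation vector about the world's x, y, z in degrees. In form: [[[grip, dx, dy, dz, rx, ry, rz], ...]]. A call has 1 to 20 rows; each row is the pose to reach, as a shift and turn from the pose commanded when the call began; what a row does not reach only later rows make up. A row lasts 1/8 s, in which the tool goes at most 62.5 mm and 10.7 degrees, less where a joint would pass 70% of its speed; a pose out of reach is approached as far as the arm can. A call with a gripper value outside its range is refused whole. The fingers move at their own pace and stop on an object; FORCE is the grip in N (left out, the last holds). Time passes only in rows, so rows that repeat a pose let the fingers close. It gives the time, the measured TCP pose, the force and the opening at its end, in the units of the state.
- env.observe(): the state, without advancing time (a new reading comes with each control period).
- env.get_image(name): name is "side" or "top" or "wrist"; returns a dict with "frame" (480x640x3 uint8, red, green, blue), "mtx" (3x3 intrinsics, pixels), "rvec" (rotation vector, rad) and "tvec" (3), from world to camera coordinates, as OpenCV has them. Camera axes: x right, y down, z forward; pixel columns grow to the right and rows downward; lengths in m; the calibration is good to about 2 mm. The wrist camera is an equidistant fisheye: a pixel r from the principal point sees the ray r / f radians off the axis. A picture is of the moment at which its call begins. There is no depth.
- env.close_job(): hands the job in, once; it reports no verdict.
The state is a dict: "time_s": time; "q": joint angles; "qvel": joint speeds; "joint_efforts": joint torques, N m; "position": TCP position; "tool_rot": TCP orientation; "ft_force": force on the tool from outside, world axes, zero at the start; "wrist_torque": the same for the moment, N m; "grip_width": finger opening in m.
Only numpy, scipy, OpenCV 4.12 (cv2) and the standard library are available. Lean on these libraries where they do the work, as an engineer would, in place of code of your own. Each camera call takes 0.05 s, during which the arm holds its last target.

## Task

Push the counterweighted stop barrier across the roller track up past its balance point so that it stands upright and stays there by itself; then push the waiting carton along the track, through the opened barrier, until it sits wholly on the scale platform. Push only, with the fingertips or the outside of the fingers: do not grip or fling the barrier, do not lift or tip the carton, and leave the other things on the table where they are.

Things in the scene. Friction and masses are not known exactly. Their poses are not given: they have to be found in the camera images.
- barrier (a joint): Angle (rad) of the stop barrier, a 25 x 25 steel bar with a cranked tail and two counterweight discs behind its pivot (97 above the pivot when lowered). 0 = level across the track, at rest in a fork; 1.57 = upright, at its stop. Balance point about 0.88: let go well below, it falls shut; let go beyond 1.0, it swings up by itself in about 2 s and stays. Raising its end takes about 2 N at first, then less.
- bar_end (a point): Middle of the lower edge of the bar's free end (rubber cap 27 wide, 287 from the pivot, on the robot's side); moves with the bar; lowered it is 104 above the table. The last 65 of the bar overhang the fork (a post 38 wide, 125 high, outside the near rail); below them is bare table. x along the bar from free end to pivot, y along its hinge.
- bar_pivot (a point): The barrier's hinge, on a post beyond the far rail, 117 above the table, level with the bar's middle; it runs along this frame's y. Axes of the station: x across the track, away from the robot; y along the track, upstream (from the scale towards the waiting carton); z up. Lowered, the bar runs from here along -x.
- scale_mid (a point): Centre of the top of the scale's steel platform (205 across the track, 196 along it, 64.5 above the table, no rim), 1.5 below the roller tops, 175 downstream of the barrier; axes as bar_pivot. The platform begins 77 downstream of the barrier, after the last roller. The indicator on its near side is up to 60 high.
- track_mid (a point): Point on the middle line of the track at roller-top height (66 above the table), straight under the barrier; axes as bar_pivot. Free-turning rollers run from 280 upstream of here to the scale. Side rails, 155 apart inside and 84 from the middle line to their outer faces, stand 12 above the rollers and guide the carton.
- carton_mid (a point): Centre (half-way up) of the waiting taped cardboard carton, 140 across the track, 130 along it, 90 high, about 0.65 kg, on the rollers upstream of the barrier, which blocks it. Axes as bar_pivot within a few degrees. It takes about 0.5 N to roll and 2 to 7 N to slide on the platform, and does not coast far.
- tape_roll: Roll of brown packing tape lying flat, 90 across, 48 high, by the near side of the track; origin at the centre of its underside. Leave alone.
- marker: Marker pen lying on the table, 130 long, 18 thick, between the scale and the robot; origin on the table under its middle, x along it. Leave alone.
- brush: Small wooden-handled brush lying on the table between the barrier and the robot, 150 long, 20 thick; origin on the table under its middle, x along it. Leave alone.
- bread_stack: Stack of 7 round flatbreads, 190 across, 42 high, on the table on the near side of the track, at its upstream end; origin at the centre of its underside. Leave alone.
- box_a: Slim dark retail box lying flat, 60 x 190 x 45 high, beyond the track on the carton's side; origin at the centre of its underside, y along it. Leave alone.
- box_b: A second such box, 60 x 190 x 45 high, just past the scale's downstream end; origin at the centre of its underside, y along it. Leave alone.
- label_roll: Roll of paper labels standing on end, 68 across, 50 high, beside the scale indicator, at its downstream end; origin at the centre of its underside. Leave alone.

How it is judged (in metres and radians):
On the way:
1. the barrier stands upright by itself, untouched, with the carton still upstream of it (value of joint barrier above 1.45 rad and contact force between each of the arm, the fingers and barrier below 0.3 N and y of carton_mid in the frame of track_mid above 0.05 m), for 0.2 s.
At the end, for the whole second after the job is handed in: The barrier stands upright (above 1.45 rad) by itself, and the carton rests flat and still, wholly on the scale platform: its centre within 33 mm of the platform's centre both along and across the track (value of joint barrier above 1.45 rad and y of carton_mid in the frame of scale_mid between -0.033 and 0.033 m and x of carton_mid in the frame of scale_mid between -0.033 and 0.033 m and z of carton_mid in the frame of scale_mid between 0.038 and 0.052 m and angle between carton_mid's own z axis and vertical below 0.06 rad and linear speed of carton below 0.02 m/s); the robot touches nothing.
It fails at once if the carton is lifted or tipped (z of carton_mid in the frame of scale_mid above 0.06 m or angle between carton_mid's own z axis and vertical above 0.15 rad).
It fails at once if the carton is pushed off the track or the platform (z of carton_mid in the frame of scale_mid below 0.03 m).
It fails at once if the barrier is flung (faster than 4 rad/s) (velocity of joint barrier above 4 rad/s).
It fails at once if the barrier is gripped or forced (over 25 N from the fingers) (contact force between the fingers and barrier above 25 N).
It fails at once if one of the other things on the table is disturbed (moved more than 20 mm) (distance of any of tape_roll, marker, brush, bread_stack, box_a, box_b, label_roll from where it was at the start of the episode above 0.02 m).
It also fails if it takes over 59 s, if anything falls off the work surface, if the arm or the gripper's body presses on something with over 40 N, if the wrist force passes 120 N, or if a joint passes its speed limit or range.

## Working session

There is one attempt and no reset: what is moved stays moved. The work goes in short steps, Python scripts to look and compute and a shell command to move; the robot and the scene stay as the last step left them, time stands still between calls to the robot, and variables do not carry over. Pictures are saved under pics/ and viewed, and the job is handed in when it is done.

```bash
ls; mkdir -p pics
python3 - <<'E'
from rig import env
import cv2
for n in ["side","top","wrist"]:
    d=env.get_image(n); cv2.imwrite(f"pics/{n}0.png",d["frame"][:,:,::-1]); print(n,d["mtx"].tolist(),d["rvec"],d["tvec"])
o=env.observe(); print(o)
E
```

```text
pics
side [[520.7081995159441, 0.0, 330.0344003066461], [0.0, 520.7081995159441, 237.44694032554958], [0.0, 0.0, 1.0]] [ 2.42226619 -0.39037977  0.13909467] [-0.52491716  0.19814109  1.10780133]
top [[486.0552230179978, 0.0, 322.21405862800566], [0.0, 486.0552230179978, 239.98237048458085], [0.0, 0.0, 1.0]] [ 2.18636921 -2.23247626  0.05348501] [0.00204522 0.55232933 1.26430139]
wrist [[371.64829954431775, 0.0, 330.47033050419805], [0.0, 371.64829954431775, 240.8313186107514], [0.0, 0.0, 1.0]] [-2.29294968 -1.76712066 -0.26335755] [-0.55063771 -0.03727464  0.37902065]
{'time_s': 0.15, 'q': array([ 6.29517410e+01,  2.18346265e+01,  7.43705583e+01,  7.17428620e-05,
        8.38576120e+01, -1.23363502e+01]), 'qvel': array([-0.01566528, -0.13606919, -0.12779783, -0.11730362, -0.04246444,
        0.08069273]), 'joint_efforts': array([ 1.94189401e-03, -4.48624063e+01, -2.31345427e+01, -1.51072359e-04,
        3.82084298e-03,  1.86019741e-05]), 'position': array([0.13958921, 0.5317794 , 0.23085498]), 'tool_rot': array([[ 2.53958846e-01, -4.99508917e-04, -9.67214896e-01],
       [ 9.67214433e-01, -9.75565786e-04,  2.53959229e-01],
       [-1.07043666e-03, -9.99999399e-01,  2.35378672e-04]]), 'ft_force': array([ 0.3716215 , -0.90304142, -0.13067716]), 'wrist_torque': array([ 0.00763795, -0.04525327,  0.00297415]), 'grip_width': 0.08547073273938016}
```

View pics/side0.png

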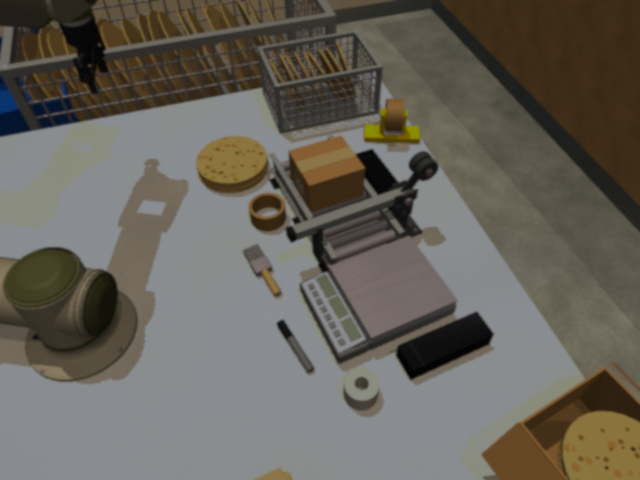

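View pics/top0.png

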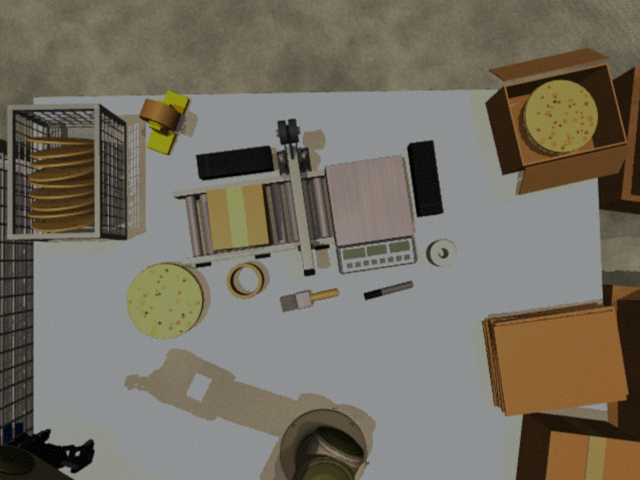

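View pics/wrist0.png

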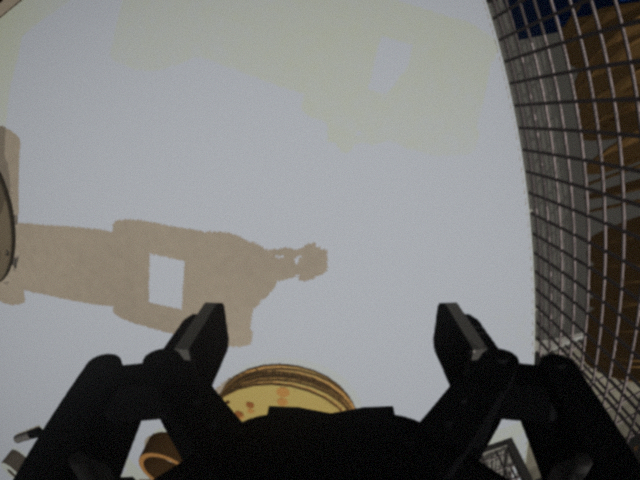

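```bash
python3 - <<'E'
import cv2
im=cv2.imread("pics/top0.png")
c=im[110:310,110:470]; cv2.imwrite("pics/top0c.png",cv2.resize(c,None,fx=2.2,fy=2.2,interpolation=cv2.INTER_CUBIC))
im=cv2.imread("pics/side0.png")
c=im[110:410,190:510]; cv2.imwrite("pics/side0c.png",cv2.resize(c,None,fx=2,fy=2,interpolation=cv2.INTER_CUBIC))
E
cat > h.py <<'E'
import numpy as np, cv2, json
from rig import env
def cal(n):
    d=env.get_image(n); return d
def ray(d,u,v):
    R=cv2.Rodrigues(np.array(d["rvec"]))[0]; t=np.array(d["tvec"]).ravel()
    k=np.linalg.inv(d["mtx"])@[u,v,1]
    return -R.T@t, R.T@k
def cast(d,u,v,z):
    c,r=ray(d,u,v); return c+r*(z-c[2])/r[2]
def proj(d,p):
    return cv2.projectPoints(np.array(p,float).reshape(-1,3),np.array(d["rvec"]),np.array(d["tvec"]),d["mtx"],None)[0].reshape(-1,2)
E
```

```text
(no output)
```

View pics/top0c.png

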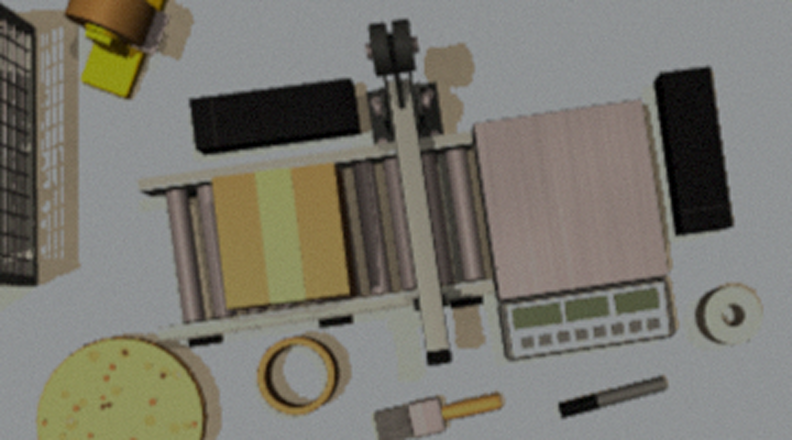

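View pics/side0c.png

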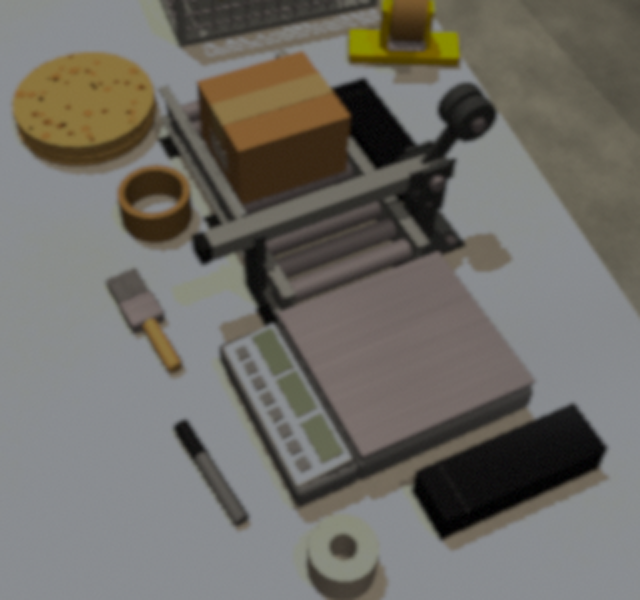

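Run:
```python
from h import *
np.set_printoptions(precision=4,suppress=True)
d=cal("top"); s=cal("side")
f=lambda u,v,z: cast(d,u/2.2+110,v/2.2+110,z)
P=[f(*p,.0645) for p in [(474,126),(642,101),(668,276),(498,299)]]
sm=np.mean(P,0); print("scale",np.array(P),sm)
ex=(P[0]+P[1]-P[2]-P[3]);ex/=np.linalg.norm(ex); ey=(P[0]+P[3]-P[1]-P[2]); print(np.linalg.norm(ey)/2); ey/=np.linalg.norm(ey)
print(ex,ey, "yaw",np.degrees([np.arctan2(ex[1],ex[0]),np.arctan2(-ey[0],ey[1])]))
C=[f(*p,.156) for p in [(213,178),(333,164),(351,296),(226,307)]]
cm=np.mean(C,0); print("carton",np.array(C),cm)
be=f(439,362,.1305); print("barend top", be)
print("bar at pivot", f(401,95,.1295))
print("side check scale", [cast(s,u/2+190,v/2+110,.0645) for u,v in [(275,312),(430,255),(533,380),(360,450)]])
print("side cap left bottom", cast(s,205/2+190,261/2+110,.104), cast(s,195/2+190,236/2+110,.1305))
for n,uv,z in [("tape",(298,376),.048),("breadc",(122,420),.042),("brushL",(376,425),.01),("brushR",(502,400),.01),("markL",(562,409),.01),("markR",(666,381),.01),("label",(729,314),.05),("boxb",(672,233),.045),("boxb2",(730,225),.045),("boxb3",(657,75),.045),("forknear",(465,300),.02)]:
    print(n,f(*uv,z))
print("cam top",ray(d,0,0)[0],"side",ray(s,0,0)[0])
```

```text
scale [[ 0.7337 -0.0208  0.0645]
 [ 0.7589 -0.2146  0.0645]
 [ 0.557  -0.239   0.0645]
 [ 0.5347 -0.044   0.0645]] [ 0.6461 -0.1296  0.0645]
0.19586373901637016
[0.9931 0.1176 0.    ] [-0.1214  0.9926  0.    ] yaw [6.755  6.9705]
carton [[0.6666 0.258  0.156 ]
 [0.679  0.1313 0.156 ]
 [0.539  0.1147 0.156 ]
 [0.5301 0.2461 0.156 ]] [0.6037 0.1875 0.156 ]
barend top [0.4667 0.0238 0.1305]
bar at pivot [0.7569 0.0592 0.1295]
side check scale [array([ 0.5317, -0.0467,  0.0645]), array([ 0.7245, -0.0255,  0.0645]), array([ 0.7583, -0.2141,  0.0645]), array([ 0.5587, -0.234 ,  0.0645])]
side cap left bottom [0.472  0.0147 0.104 ] [0.4667 0.0302 0.1305]
tape [0.4513 0.1874 0.048 ]
breadc [0.4049 0.3914 0.042 ]
brushL [0.3897 0.1016 0.01  ]
brushR [ 0.4159 -0.0483  0.01  ]
markL [ 0.4037 -0.1194  0.01  ]
markR [ 0.4342 -0.2441  0.01  ]
label [ 0.5121 -0.3114  0.05  ]
boxb [ 0.6077 -0.249   0.045 ]
boxb2 [ 0.6157 -0.3169  0.045 ]
boxb3 [ 0.7933 -0.2366  0.045 ]
forknear [ 0.5353 -0.0068  0.02  ]
cam top [0.5068 0.0071 1.2832] side [ 0.3255 -0.6924  0.9781]
```

Run:
```python
from h import *
from scipy.spatial.transform import Rotation as Ro
np.set_printoptions(precision=4,suppress=True)
d=cal("wrist"); o=env.observe()
c,_=ray(d,0,0); R=np.array(o["tool_rot"]); print("cam in tool", R.T@(c-o["position"])); print("cam axis in tool",R.T@cv2.Rodrigues(np.array(d["rvec"]))[0][2])
yaw=6.9; 
T1=Ro.from_euler('z',yaw,degrees=True)*Ro.from_matrix(np.array([[1,0,0],[0,0,1],[0,-1,0]]).T)
print(T1.as_matrix())
# want columns x=ex, y=-z, z=ey? 
M=np.column_stack([[1,0,0],[0,0,-1],[0,1,0]]); print(np.linalg.det(M))
T1=Ro.from_euler('z',yaw,degrees=True)*Ro.from_matrix(M)
print("turn1",(T1*Ro.from_matrix(R).inv()).as_rotvec(degrees=True))
ex=T1.as_matrix()[:,0]
print("tilt per 10 deg", -10*ex, "pos",o["position"])
```

```text
cam in tool [ 0.0009 -0.1423  0.0746]
cam axis in tool [ 0.0003  0.9563 -0.2923]
[[ 0.9928  0.      0.1201]
 [ 0.1201  0.     -0.9928]
 [ 0.      1.     -0.    ]]
1.0
turn1 [  0.0129  -0.0223 -68.3883]
tilt per 10 deg [-9.9276 -1.2014 -0.    ] pos [0.1396 0.5319 0.2311]
```

```bash
python3 -m inch '[[[-1,10,-10,5,0,0,-15],[-1,20,-22,5,0,0,-34],[-1,34.7,-44.6,5,0,0,-68.4],[-1,34.7,-44.6,5,0,0,-68.4],[-1,34.7,-44.6,5,0,0,-68.4],[-1,34.7,-44.6,5,0,0,-68.4],[-1,34.7,-44.6,5,0,0,-68.4],[-1,34.7,-44.6,5,0,0,-68.4],[-1,34.7,-44.6,5,0,0,-68.4],[-1,34.7,-44.6,5,0,0,-68.4],[-1,34.7,-44.6,5,0,0,-68.4],[-1,34.7,-44.6,5,0,0,-68.4]]]'; python3 -m inch '[[[-1,0,0,0,-10,-1.2,0],[-1,0,0,0,-20,-2.4,0],[-1,0,0,0,-30,-3.6,0],[-1,0,0,0,-40,-4.8,0],[-1,0,0,0,-44.7,-5.4,0],[-1,0,0,0,-44.7,-5.4,0],[-1,0,0,0,-44.7,-5.4,0]]]'
python3 - <<'E'
from h import *
o=env.observe(); print(o["q"],o["position"],o["tool_rot"],o["time_s"],o["ft_force"])
for n in ["side","wrist"]:
    d=env.get_image(n); cv2.imwrite(f"pics/{n}1.png",d["frame"][:,:,::-1])
    if n=="side": print(proj(d,[o["position"],[.495,.0228,.062],[.4945,.0272,.104]]))
E
```

```text
time_s: 1.8
position: [0.4859, 0.0871, 0.2814]
tool_rot: [[0.993, -0.0, -0.121], [0.121, 0.0, 0.993], [-0.0, -1.0, 0.0]]
ft_force: [-0.8, 0.2, -0.0]
grip_width: 0.0
time_s: 2.68
position: [0.4866, 0.0863, 0.2818]
tool_rot: [[0.993, 0.086, -0.085], [0.121, -0.701, 0.703], [0.001, -0.708, -0.706]]
ft_force: [-0.2, -0.0, -0.2]
grip_width: 0.0
[ 17.20236114  21.4774998   79.11378996 -44.02383768  89.59051698
  14.7608955 ] [0.48656018 0.08631302 0.28184688] [[ 0.99270262  0.08598989 -0.08454139]
 [ 0.12058218 -0.70086073  0.70303212]
 [ 0.00120192 -0.70809602 -0.70611514]] 2.675 [-0.15358014 -0.02178766 -0.15960261]
[[284.80063101 155.97840342]
 [302.44139069 247.22263746]
 [300.85206306 233.84295791]]
```

View pics/side1.png

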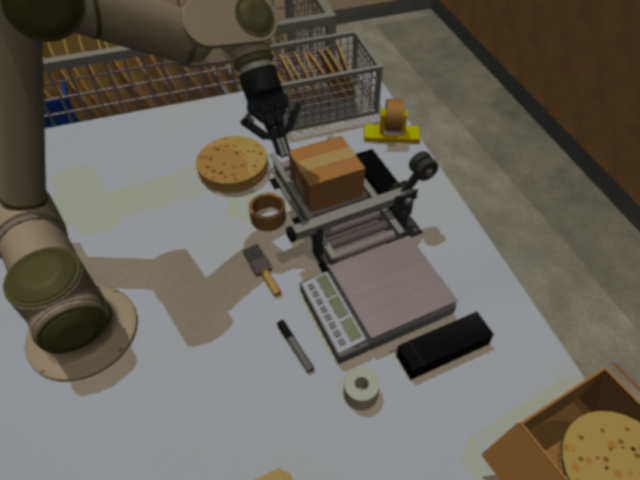

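View pics/wrist1.png

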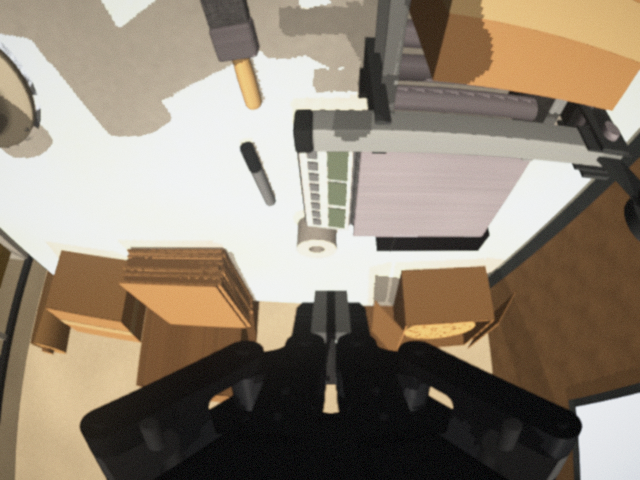

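```bash
python3 -m inch '[[[-1,0,-2,0,9.9,1.2,0],[-1,0,-4,0,19.8,2.4,0],[-1,0,-6,0,29.7,3.6,0],[-1,0,-8,0,39.7,4.8,0],[-1,0.5,-10,0,49.6,6,0],[-1,0.9,-11.8,0,59.5,7.2,0],[-1,0.9,-11.8,0,69.5,8.4,0],[-1,0.9,-11.8,0,79.4,9.6,0],[-1,0.9,-11.8,0,89.3,10.8,0],[-1,0.9,-11.8,0,89.3,10.8,0],[-1,0.9,-11.8,0,89.3,10.8,0],[-1,0.9,-11.8,0,89.3,10.8,0],[-1,0.9,-11.8,0,89.3,10.8,0]]]'
python3 - <<'E'
from h import *
o=env.observe(); print(o["q"],o["time_s"])
d=env.get_image("side"); cv2.imwrite("pics/side2.png",d["frame"][:,:,::-1])
E
```

```text
time_s: 4.4
position: [0.4956, -0.0314, 0.2819]
tool_rot: [[0.993, -0.085, -0.087], [0.121, 0.7, 0.704], [0.001, -0.709, 0.705]]
ft_force: [0.1, -0.2, 0.2]
grip_width: 0.0001
[-34.37634617  23.75945351  75.3244961   34.39290003 110.31123722
 -37.77325535] 4.4
```

View pics/side2.png

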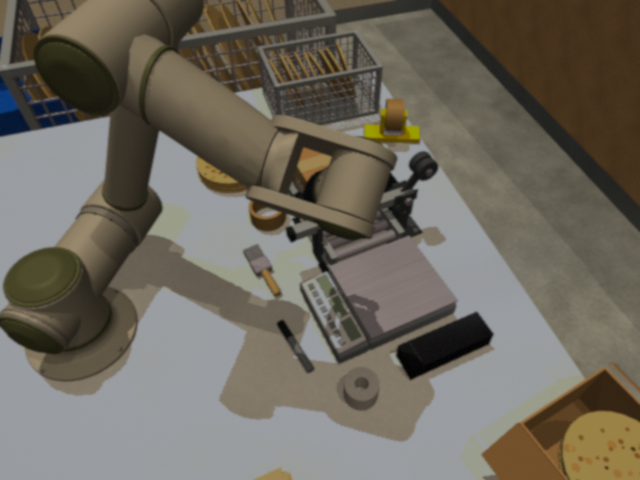

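```bash
python3 -m inch '[[[-1,0,0,-5,0,0,0],[-1,0,0,-10,0,0,0],[-1,0,0,-13,0,0,0],[-1,0,0,-15.6,0,0,0],[-1,0,0,-15.6,0,0,0],[-1,0,0,-15.6,0,0,0]]]'
python3 - <<'E'
from h import *
o=env.observe(); print(o["q"],o["time_s"])
for n in ["side","wrist","top"]:
    d=env.get_image(n); cv2.imwrite(f"pics/{n}3.png",d["frame"][:,:,::-1])
E
```

```text
time_s: 5.2
position: [0.4961, -0.0322, 0.1263]
tool_rot: [[0.993, -0.084, -0.086], [0.12, 0.7, 0.704], [0.001, -0.709, 0.705]]
ft_force: [0.1, -0.1, 1.3]
grip_width: -0.0003
[-34.43660393  33.74708108  87.00652381  32.04059749  92.15127828
 -49.83525202] 5.2
```

View pics/side3.png

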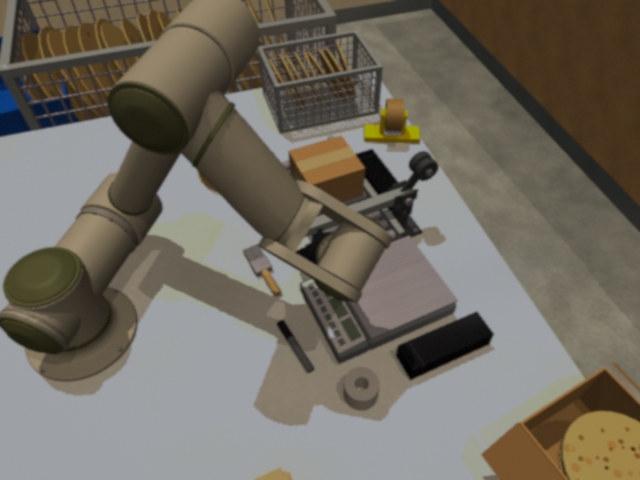

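View pics/wrist3.png

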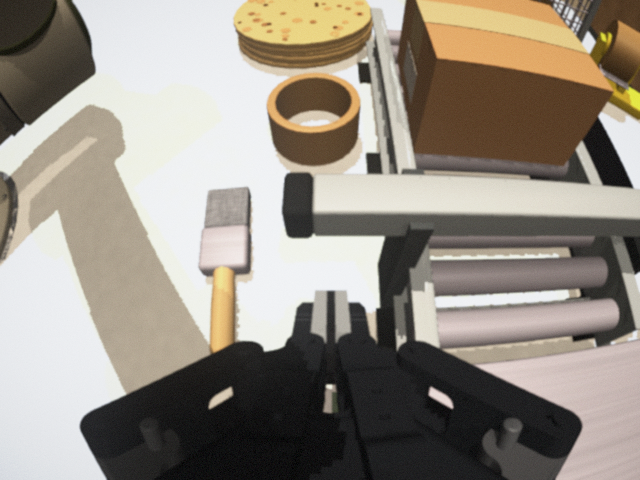

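View pics/top3.png

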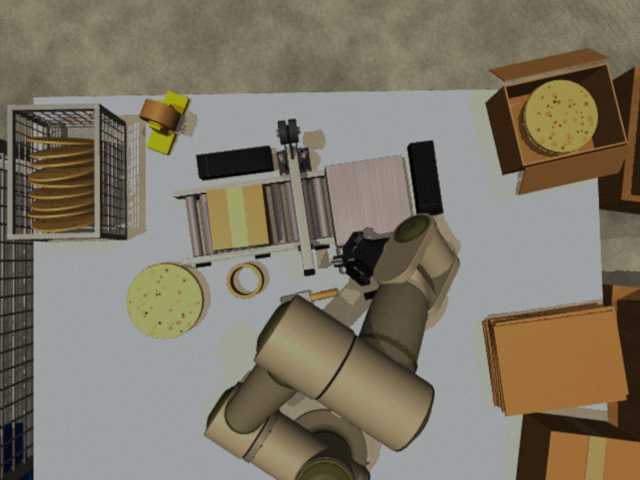

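```bash
python3 -m inch '[[[-1,-0.2,1.6,-1.6,0,0,0],[-1,-0.4,3.2,-3.2,0,0,0],[-1,-0.6,4.3,-4.8,0,0,0],[-1,-0.7,5.3,-6.1,0,0,0],[-1,-0.8,6.3,-6.4,0,0,0],[-1,-0.8,6.3,-6.4,0,0,0],[-1,-0.8,6.3,-6.4,0,0,0]]]'
python3 - <<'E'
from h import *
o=env.observe(); print(o["q"],o["time_s"])
for n in ["side","wrist"]:
    d=env.get_image(n); cv2.imwrite(f"pics/{n}4.png",d["frame"][:,:,::-1])
E
```

```text
time_s: 6.22
position: [0.488, 0.0306, 0.0617]
tool_rot: [[0.993, -0.084, -0.086], [0.12, 0.701, 0.703], [0.001, -0.709, 0.706]]
ft_force: [0.3, -0.2, 0.5]
grip_width: 0.0001
[-29.15586602  37.53552507  94.63375533  35.39185892  80.31654393
 -52.60147978] 6.225
```

View pics/wrist4.png

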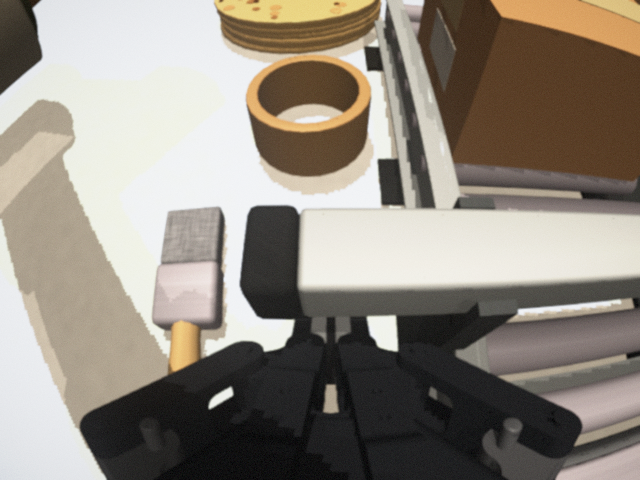

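```bash
python3 -m inch '[[[-1,0,0,0.5,0,0,0],[-1,0,0,1,0,0,0],[-1,0,0,1.5,0,0,0],[-1,0,0,2,0,0,0],[-1,0,0,2.7,0,0,0],[-1,0.1,0,3.4,0,0,0],[-1,0.2,0,4.2,0,0,0],[-1,0.3,0,5,0,0,0],[-1,0.4,0,5.8,0,0,0],[-1,0.5,0.1,6.6,0,0,0],[-1,0.5,0.1,7.4,0,0,0],[-1,0.5,0.1,7.4,0,0,0]]]'
python3 - <<'E'
from h import *
o=env.observe(); print(o["time_s"],o["ft_force"])
for n in ["side","wrist"]:
    d=env.get_image(n); cv2.imwrite(f"pics/{n}5.png",d["frame"][:,:,::-1])
E
```

```text
time_s: 7.82
position: [0.4932, 0.0318, 0.1359]
tool_rot: [[0.993, -0.083, -0.086], [0.12, 0.701, 0.703], [0.002, -0.709, 0.706]]
ft_force: [2.1, -2.7, -1.6]
grip_width: -0.0001
7.825 [ 2.14705412 -2.71870586 -1.63300465]
```

View pics/wrist5.png

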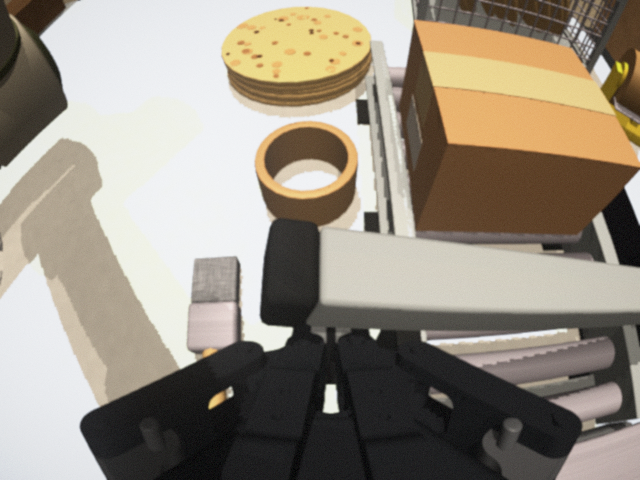

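View pics/side5.png

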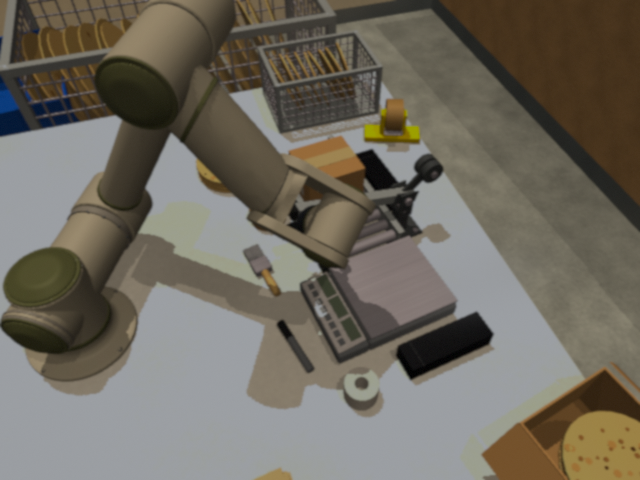

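```bash
python3 -m inch '[[[-1,0.2,0,1,0,0,0],[-1,0.5,0.1,2,0,0,0],[-1,0.9,0.1,3,0,0,0],[-1,1.3,0.2,4,0,0,0],[-1,1.7,0.2,5,0,0,0],[-1,2.1,0.3,6,0,0,0],[-1,2.7,0.3,7,0,0,0],[-1,3.3,0.4,8,0,0,0],[-1,4.0,0.5,9,0,0,0],[-1,4.6,0.6,10,0,0,0],[-1,5.3,0.6,10.8,0,0,0],[-1,5.8,0.7,11.3,0,0,0],[-1,5.8,0.7,11.3,0,0,0]]]'
python3 - <<'E'
from h import *
for n in ["side","wrist"]:
    d=env.get_image(n); cv2.imwrite(f"pics/{n}6.png",d["frame"][:,:,::-1])
E
```

```text
time_s: 9.55
position: [0.551, 0.0391, 0.2485]
tool_rot: [[0.993, -0.085, -0.085], [0.12, 0.701, 0.703], [0.0, -0.708, 0.706]]
ft_force: [-0.4, 0.0, -0.9]
grip_width: 0.0005
```

View pics/wrist6.png

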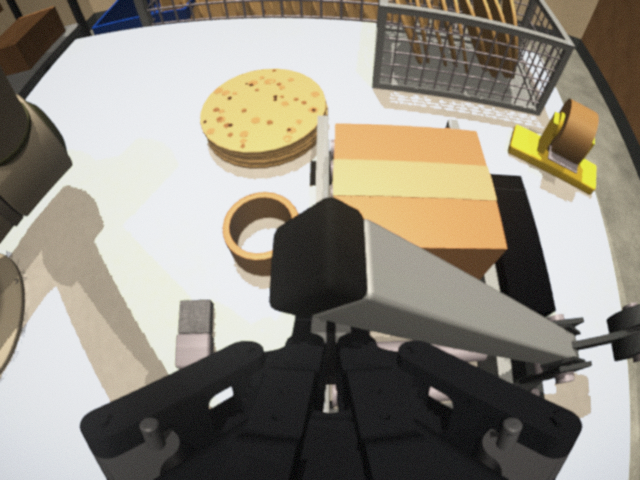

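View pics/side6.png

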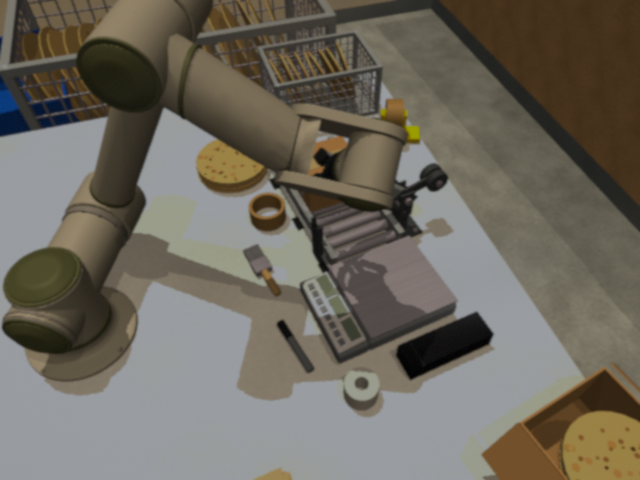

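```bash
python3 -m inch '[[[-1,0.7,0.1,0.7,0,0,0],[-1,1.4,0.2,1.4,0,0,0],[-1,2.1,0.3,2,0,0,0],[-1,2.8,0.3,2.6,0,0,0],[-1,3.5,0.4,3.2,0,0,0],[-1,4.2,0.5,3.7,0,0,0],[-1,5,0.6,4.2,0,0,0],[-1,5.8,0.7,4.7,0,0,0],[-1,6.6,0.8,5.1,0,0,0],[-1,7.4,0.9,5.5,0,0,0],[-1,7.4,0.9,5.5,0,0,0]]]'
python3 - <<'E'
from h import *
for n in ["side","wrist"]:
    d=env.get_image(n); cv2.imwrite(f"pics/{n}7.png",d["frame"][:,:,::-1])
E
```

```text
time_s: 11.02
position: [0.6251, 0.048, 0.3033]
tool_rot: [[0.993, -0.085, -0.085], [0.12, 0.701, 0.703], [0.0, -0.708, 0.706]]
ft_force: [0.2, -0.9, 0.2]
grip_width: 0.0004
```

View pics/wrist7.png

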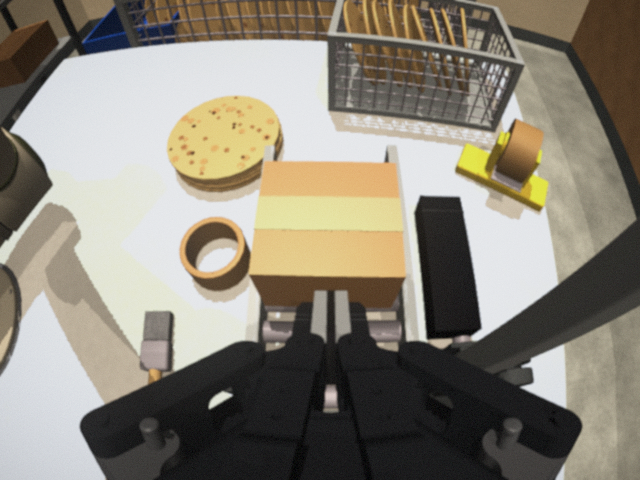

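View pics/side7.png

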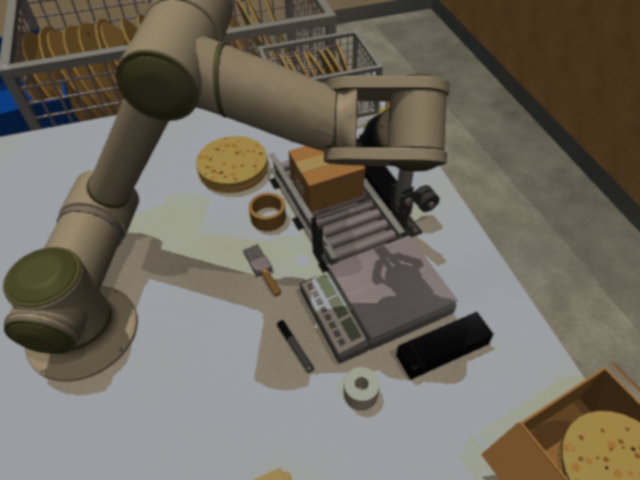

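```bash
python3 -m inch '[[[-1,-2,-0.2,0,0,0,0],[-1,-5,-0.6,0,0,0,0],[-1,-9,-1.1,1,0,0,0],[-1,-13,-1.6,3,0,0,0],[-1,-15,-1.8,4,0,0,0],[-1,-15,-1.8,4,0,0,0],[-1,-15,-1.8,4,0,0,0],[-1,-15,-1.8,4,0,0,0],[-1,-15,-1.8,4,0,0,0],[-1,-15,-1.8,4,0,0,0],[-1,-15,-1.8,4,0,0,0],[-1,-15,-1.8,4,0,0,0]]]'
python3 - <<'E'
from h import *
for n in ["side","top"]:
    d=env.get_image(n); cv2.imwrite(f"pics/{n}8.png",d["frame"][:,:,::-1])
E
```

```text
time_s: 12.62
position: [0.4747, 0.03, 0.3433]
tool_rot: [[0.993, -0.085, -0.085], [0.12, 0.701, 0.703], [-0.0, -0.708, 0.706]]
ft_force: [0.1, -0.4, -1.0]
grip_width: 0.0001
```

View pics/side8.png

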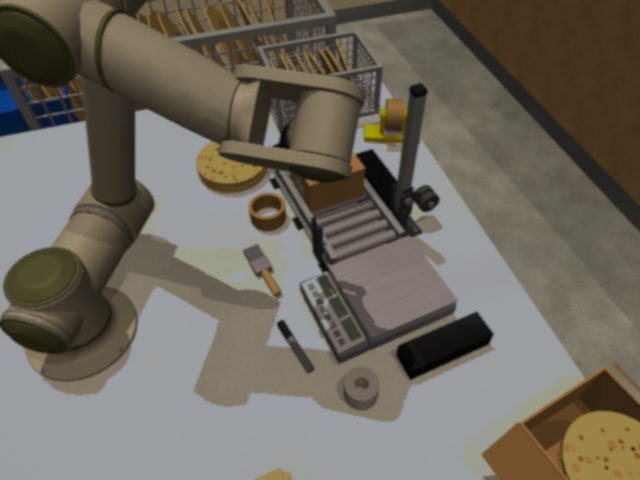

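View pics/top8.png

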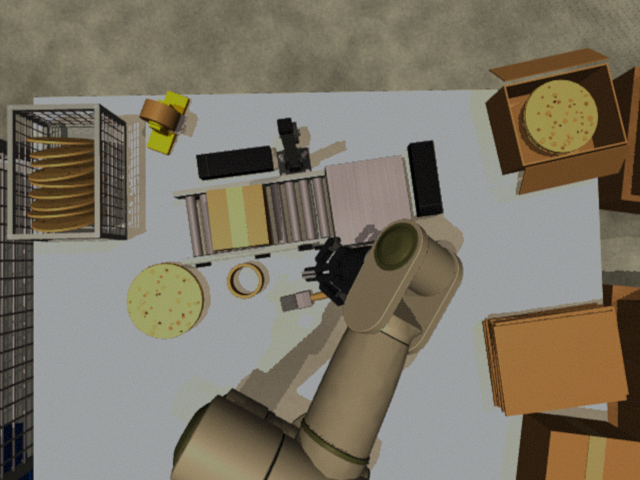

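```bash
python3 -m inch '[[[0,0,4,0,-9.9,-1.2,0],[0,0,8,0,-19.8,-2.4,0],[0,0,12,0,-29.7,-3.6,0],[0,0,16,0,-39.7,-4.8,0],[0,0,20,0,-49.6,-6,0],[0,0,24,0,-59.5,-7.2,0],[0,0,26.5,0,-64.5,-7.8,0],[0,6,26.5,0,-64.5,-7.8,0],[0,12,26.5,-3,-64.5,-7.8,0],[0,12,26.5,-8,-64.5,-7.8,0],[0,12,26.5,-13,-64.5,-7.8,0],[0,12,26.5,-13,-64.5,-7.8,0],[0,12,26.5,-13,-64.5,-7.8,0],[0,12,26.5,-13,-64.5,-7.8,0],[0,12,26.5,-13,-64.5,-7.8,0],[0,12,26.5,-13,-64.5,-7.8,0]]]'
python3 - <<'E'
from h import *
print(env.observe()["q"],env.observe()["grip_width"])
for n in ["side","wrist","top"]:
    d=env.get_image(n); cv2.imwrite(f"pics/{n}9.png",d["frame"][:,:,::-1])
E
```

```text
time_s: 14.72
position: [0.5948, 0.295, 0.214]
tool_rot: [[0.993, 0.042, -0.112], [0.12, -0.34, 0.933], [0.001, -0.94, -0.342]]
ft_force: [-0.5, 0.5, -0.1]
grip_width: 0.0426
[ 23.53811085  38.56678989  49.98383931 -19.3171634   96.94763467
  15.22846305] 0.042599192209392636
```

View pics/wrist9.png

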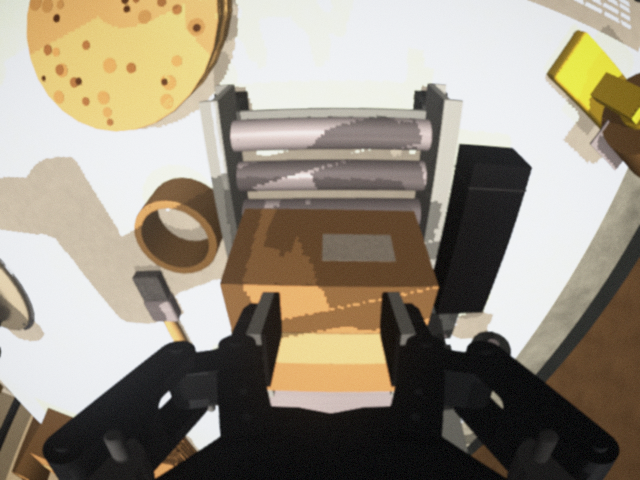

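View pics/side9.png

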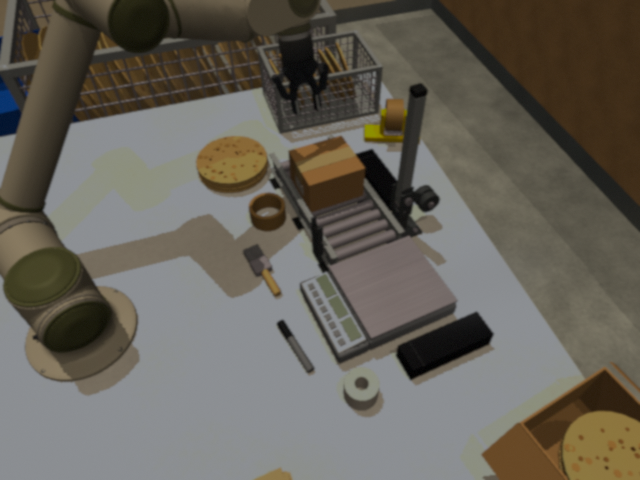

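View pics/top9.png

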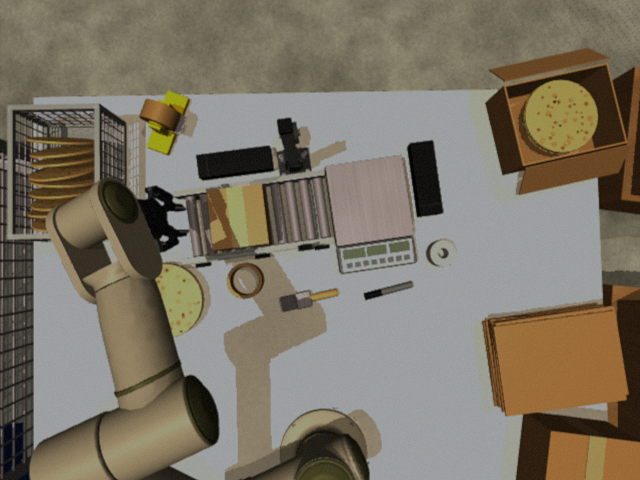

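Run:
```python
from h import *
np.set_printoptions(precision=3,suppress=True)
d=cal("top"); s=cal("side")
B=cast(s,281,128,0); print("basket near corner bottom",B)
for z in (.1,.15,.2): print(z,proj(s,[B[0],B[1],z]),proj(d,[B[0],B[1],z]))
print("rim top at z=.13", cast(d,130,238,.0),cast(d,100,238,.13))
p=env.observe()["position"]; a=np.array(env.observe()["tool_rot"])[:,1]
for k in (.1,.2,.25,.3): print(k,p-k*a, proj(d,p-k*a))
```

```text
basket near corner bottom [ 0.573  0.525 -0.   ]
0.1 [[278.374  99.519]] [[102.143 234.487]]
0.15 [[276.955  84.125]] [[ 92.659 233.47 ]]
0.2 [[275.457  67.878]] [[ 82.296 232.359]]
rim top at z=.13 [0.568 0.496 0.   ] [0.563 0.517 0.13 ]
0.1 [0.591 0.329 0.307] [[154.776 219.032]]
0.2 [0.586 0.363 0.401] [[118.679 217.57 ]]
0.25 [0.584 0.38  0.448] [[ 97.558 216.715]]
0.3 [0.582 0.397 0.495] [[ 73.896 215.757]]
```

```bash
python3 -m inch '[[[0,0,0,-4,0,0,0],[0,0,0,-8,0,0,0],[0,0,0,-11,0,0,0],[0,0,0,-12.9,0,0,0],[0,0,0,-12.9,0,0,0],[0,0.2,-2,-12.9,0,0,0],[0,0.3,-2.6,-12.9,0,0,0],[0,0.4,-3.2,-12.9,0,0,0],[0,0.5,-3.8,-12.9,0,0,0],[0,0.5,-4.5,-12.9,0,0,0],[0,0.6,-5.2,-12.9,0,0,0],[0,0.7,-5.9,-12.9,0,0,0],[0,0.8,-6.6,-12.9,0,0,0],[0,0.9,-7.3,-12.9,0,0,0],[0,1,-8,-12.9,0,0,0],[0,1,-8,-12.9,0,0,0]]]'
python3 - <<'E'
from h import *
print(env.observe()["time_s"])
for n in ["side","wrist"]:
    d=env.get_image(n); cv2.imwrite(f"pics/{n}10.png",d["frame"][:,:,::-1])
E
```

```text
time_s: 16.98
position: [0.6048, 0.2142, 0.0842]
tool_rot: [[0.993, 0.041, -0.112], [0.119, -0.341, 0.933], [-0.0, -0.939, -0.343]]
ft_force: [0.1, 0.0, -0.2]
grip_width: 0.0428
16.975
```

View pics/wrist10.png

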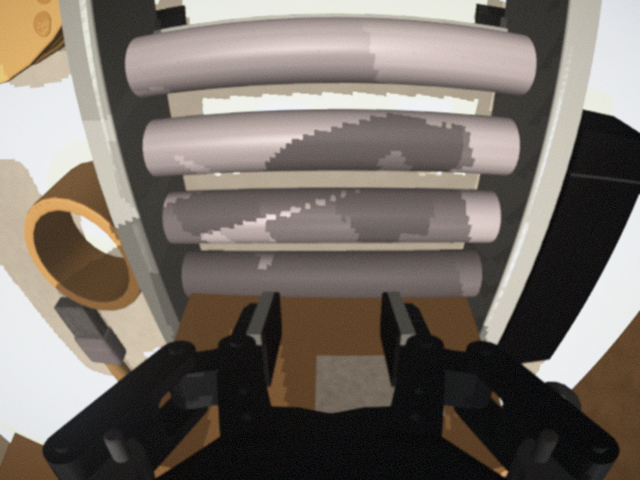

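View pics/side10.png

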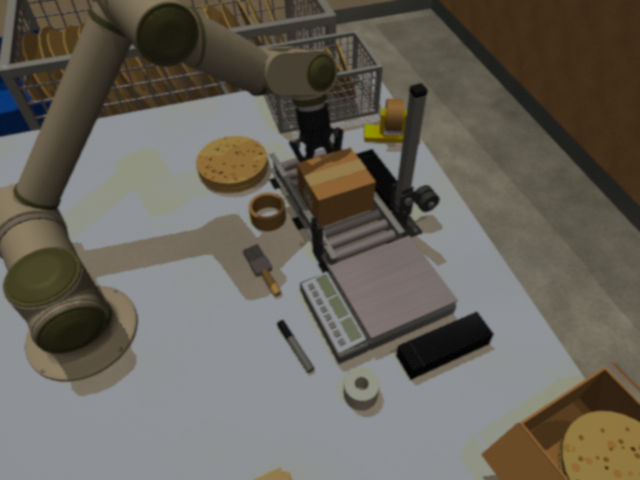

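```bash
python3 -m inch '[[[0,0.1,-0.8,0,0,0,0],[0,0.2,-1.6,0,0,0,0],[0,0.3,-2.4,0,0,0,0],[0,0.4,-3.2,0,0,0,0],[0,0.5,-4,0,0,0,0],[0,0.6,-4.8,0,0,0,0],[0,0.7,-5.6,0,0,0,0],[0,0.8,-6.4,0,0,0,0],[0,0.9,-7.2,0,0,0,0],[0,1,-8,0,0,0,0],[0,1.1,-8.8,0,0,0,0],[0,1.2,-9.6,0,0,0,0],[0,1.3,-10.4,0,0,0,0],[0,1.4,-11.2,0,0,0,0],[0,1.5,-12,0,0,0,0],[0,1.6,-12.8,0,0,0,0],[0,1.7,-13.6,0,0,0,0],[0,1.8,-14.4,0,0,0,0],[0,1.9,-15.2,0,0,0,0],[0,1.9,-16,0,0,0,0]]]'
python3 - <<'E'
from h import *
print(env.observe()["time_s"])
for n in ["side","top"]:
    d=env.get_image(n); cv2.imwrite(f"pics/{n}11.png",d["frame"][:,:,::-1])
E
```

```text
time_s: 19.58
position: [0.6239, 0.0545, 0.0844]
tool_rot: [[0.993, 0.042, -0.113], [0.12, -0.34, 0.933], [0.0, -0.939, -0.343]]
ft_force: [1.5, 2.0, -0.1]
grip_width: 0.0431
19.575
```

View pics/side11.png

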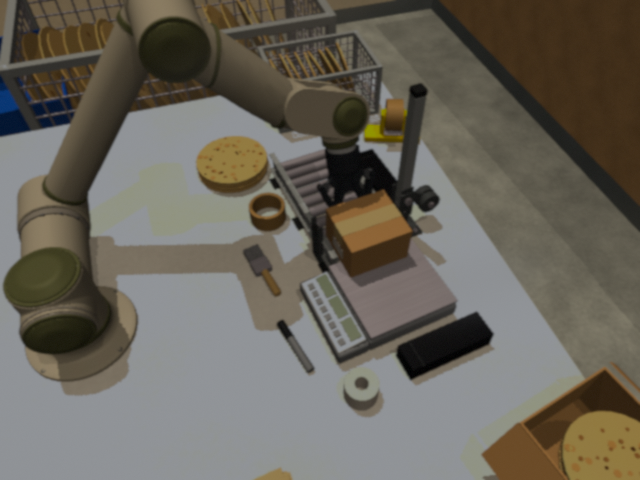

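View pics/top11.png

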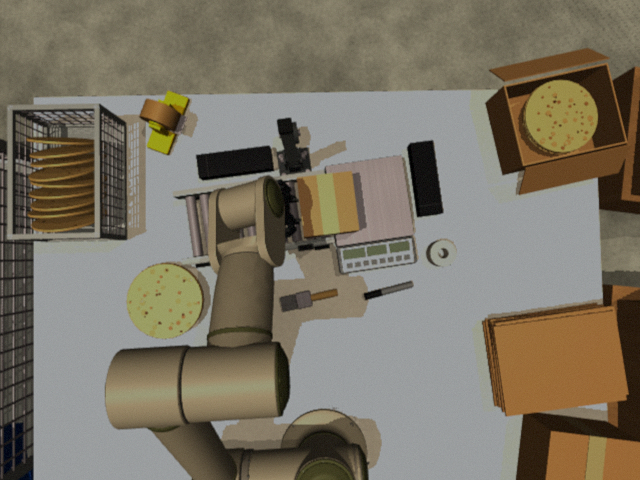

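Run:
```python
import cv2
im=cv2.imread("pics/top11.png")
c=im[140:280,270:450]; cv2.imwrite("pics/top11c.png",cv2.resize(c,None,fx=4,fy=4,interpolation=cv2.INTER_CUBIC))
```

```text
(no output)
```

View pics/top11c.png

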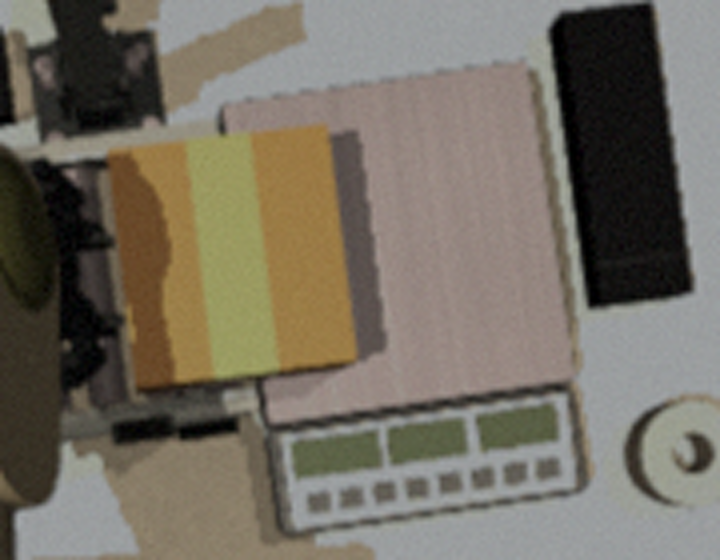

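```bash
cat >> h.py <<'E'
EX=np.array([.9928,.120,0]);EY=np.array([-.120,.9928,0]);SM=np.array([.646,-.130,.0645])
def carton(d,pts,z=.1545):
    C=np.array([cast(d,u,v,z) for u,v in pts]); m=C.mean(0)
    print("carton rel scale: x %.4f y %.4f"%((m-SM)@EX,(m-SM)@EY),"len",np.linalg.norm(C[0]-C[1]),np.linalg.norm(C[1]-C[2]))
    for a,b in((1,2),(0,3)):
        v=C[a]-C[b]; print("yaw rel",np.degrees(np.arctan2(v@EY,v@EX)))
E
python3 - <<'E'
from h import *
d=cal("top")
carton(d,[(u/4+270,v/4+140) for u,v in [(108,150),(328,126),(356,360),(138,390)]],.156)
print((env.observe()["position"]-SM)@EY,(env.observe()["position"]-SM)@EX)
E
```

```text
carton rel scale: x -0.0027 y 0.1080 len 0.12908728646368886 0.13766606861498015
yaw rel -1.4324106683094069
yaw rel -0.9093660743712246
0.1857724962238724 -0.00012179118478739896
```

```bash
python3 -m inch '[[[0,0.1,-0.7,0,0,0,0],[0,0.2,-1.4,0,0,0,0],[0,0.3,-2.1,0,0,0,0],[0,0.3,-2.8,0,0,0,0],[0,0.4,-3.5,0,0,0,0],[0,0.5,-4.2,0,0,0,0],[0,0.6,-4.9,0,0,0,0],[0,0.7,-5.6,0,0,0,0],[0,0.8,-6.2,0,0,0,0],[0,0.8,-6.8,0,0,0,0],[0,0.9,-7.4,0,0,0,0],[0,1,-8,0,0,0,0],[0,1,-8,0,0,0,0]]]'
python3 - <<'E'
from h import *
print(env.observe()["time_s"])
for n in ["side","top"]:
    d=env.get_image(n); cv2.imwrite(f"pics/{n}12.png",d["frame"][:,:,::-1])
    if n=="top": cv2.imwrite("pics/top12c.png",cv2.resize(d["frame"][140:280,270:450,::-1],None,fx=4,fy=4,interpolation=cv2.INTER_CUBIC))
E
```

```text
time_s: 21.35
position: [0.6339, -0.0259, 0.0845]
tool_rot: [[0.993, 0.041, -0.112], [0.119, -0.341, 0.932], [0.0, -0.939, -0.344]]
ft_force: [-0.7, 0.2, 0.3]
grip_width: 0.0426
21.35
```

View pics/side12.png

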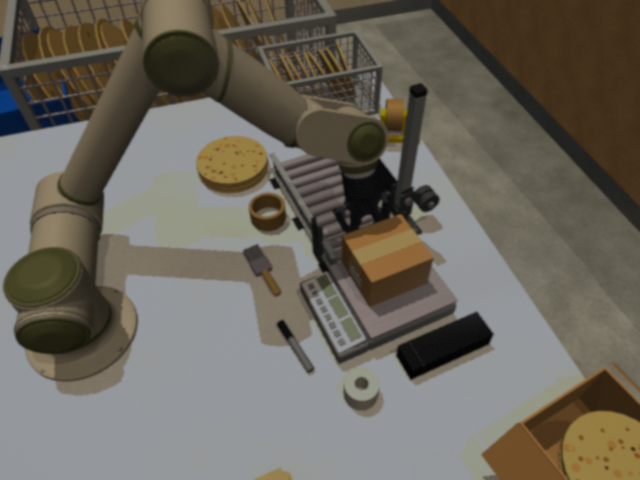

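View pics/top12c.png

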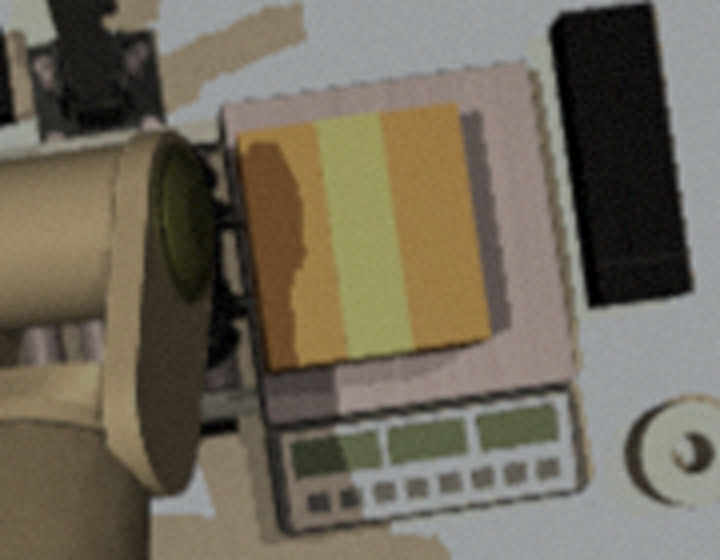

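Run:
```python
from h import *
d=cal("top")
carton(d,[(u/4+270,v/4+140) for u,v in [(237,133),(458,103),(490,339),(270,370)]],.1545)
print((env.observe()["position"]-SM)@EY,(env.observe()["position"]-SM)@EX)
```

```text
carton rel scale: x -0.0015 y 0.0304 len 0.13058234311410505 0.13948150594018266
yaw rel -0.6697611704565846
yaw rel -0.2418250545047783
0.1053471329503886 0.00047968842848734736
```

Carton is 30 mm short of centre and square; push 30 mm further, then back off 3 cm and slide away toward the robot.

```bash
python3 -m inch '[[[0,0.1,-0.5,0,0,0,0],[0,0.1,-1,0,0,0,0],[0,0.2,-1.5,0,0,0,0],[0,0.2,-2,0,0,0,0],[0,0.3,-2.4,0,0,0,0],[0,0.3,-2.7,0,0,0,0],[0,0.4,-3,0,0,0,0],[0,0.4,-3,0,0,0,0],[0,0.3,-2,0,0,0,0],[0,0,0,0,0,0,0],[0,-0.5,1,3,0,0,0],[0,-3,1,7,0,0,0],[0,-8,1,10,0,0,0],[0,-14,1,12,0,0,0],[0,-18,1,12,0,0,0],[0,-18,1,12,0,0,0],[0,-18,1,12,0,0,0],[0,-18,1,12,0,0,0]]]'
python3 - <<'E'
from h import *
print(env.observe()["time_s"])
for n in ["side","top"]:
    d=env.get_image(n); cv2.imwrite(f"pics/{n}13.png",d["frame"][:,:,::-1])
    if n=="top": cv2.imwrite("pics/top13c.png",cv2.resize(d["frame"][140:280,270:450,::-1],None,fx=4,fy=4,interpolation=cv2.INTER_CUBIC))
E
```

```text
time_s: 23.75
position: [0.4545, -0.0149, 0.2041]
tool_rot: [[0.993, 0.041, -0.113], [0.12, -0.34, 0.933], [-0.0, -0.939, -0.343]]
ft_force: [-1.0, -0.4, 0.4]
grip_width: 0.0427
23.75
```

View pics/side13.png

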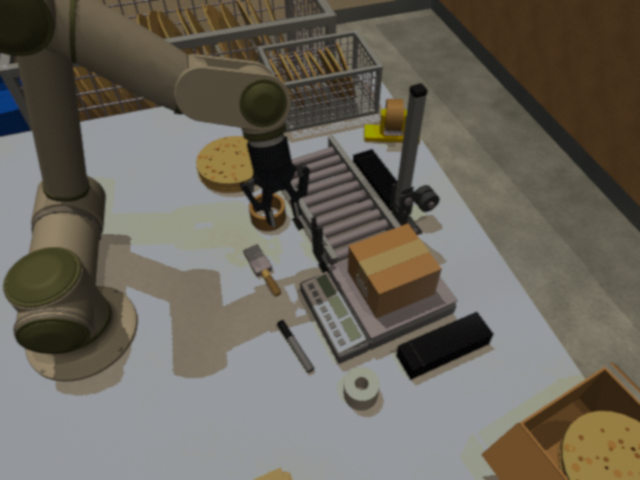

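View pics/top13c.png

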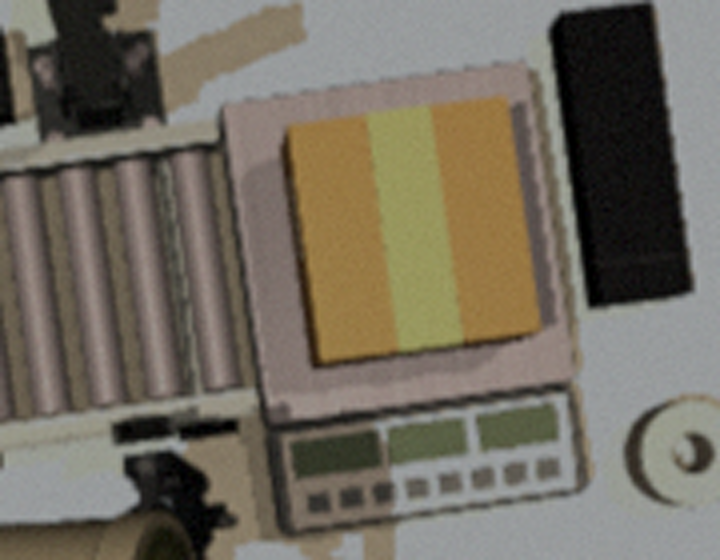

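Run:
```python
from h import *
d=cal("top")
carton(d,[(u/4+270,v/4+140) for u,v in [(287,128),(509,98),(541,329),(316,366)]],.1545)
P=np.array([cast(d,u/4+270,v/4+140,.0645) for u,v in [(222,103),(530,64),(578,380),(270,420)]]); print(P.mean(0),SM)
env.close_job()
```

```text
carton rel scale: x -0.0020 y 0.0013 len 0.13127473639570988 0.13664271915808035
yaw rel -0.556535284397149
yaw rel -1.2678503416593703
[ 0.64778873 -0.13134899  0.0645    ] [ 0.646  -0.13    0.0645]
the job is handed in; nothing more can be done
```

I raised the barrier from below with the shut fingertips until it swung upright by itself. I then pushed the carton down the rollers onto the scale and handed the job in at about 24 s, with the gripper backed well clear.

- **Carton position:** the last measurement put its centre about 2 mm across and 1 mm along from the platform's centre, turned about 1°. A fresh reading of the platform corners moved that centre by only about 2 mm. In the pictures the carton is flat and wholly on the platform.
- **Barrier:** it stood upright in every picture after the gripper left it, including before the carton was moved. I judged this by eye and did not measure its angle.
- **Other things on the table:** they look unmoved in the last side picture, also by eye only.
- **Forces:** the wrist readings printed after each move stayed at about 4 N or less. I did not log the force during moves. No check failed or disagreed.

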